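# Lift the hot lid off the bun warmer with the lid lifter

### The arm

A 6-joint arm with a two-finger parallel gripper is mounted at the origin on a cart in front of the work surface, level with it; the furniture and walls round the work are solid. World frame = base frame: x ahead of the robot, y to its left, z up, the work surface at z = 0. Lengths are in mm, angles in rad, forces in N, time in s.
With the tool pointing down it reaches from about 325 to 775 mm from the base axis. Payload 9.3 kg.
Tool frame: the origin (TCP) lies at the centre of the arm's flange, where the gripper is bolted on; the fingertips stand 173 mm ahead of it and the grasp point (between the pads) lies 155 mm ahead of it; z points along the fingers, y is the line along which they close (so a half turn about z gives the same grasp; the last joint's range is limited). The gripper opens to 85 mm and grips with 20 to 120 N. Pads are 22 mm wide; open, the fingers measure 114 mm over their backs; the gripper's body (76 mm by 85 mm) begins 54 mm behind the grasp point. The pads swing forward as they close: fully open they stand 13 mm farther back than shut.
Start: joints at [-1.299, 0.259, 0.021, 1.334, 0, 1.418], TCP at [226.669, -501.117, 404.679] pointing down, gripper open.
Joint ranges: [-3.04, 3.04], [-0.91, 1.82], [-1.04, 1.36], [-1.92, 1.95], [-1.52, 1.45], [-3.14, 3.14]. Speed limits (rad/s): [2.22, 2.22, 2.79, 3.14, 3.14, 3.14].

### API

Orientations are given as a unit quaternion [w, x, y, z].
In Python, from workcell import env gives the robot as it stands. Calls block until the motion is done:
- env.goto(position, orientation): joint-space move of the TCP to a pose.
- env.line_to(position, max_speed=150, orientation=None, until_force=None): straight line of the TCP; orientation=None keeps the orientation; max_speed is the mean speed in mm/s. With until_force (N) it stops when the force on the tool has changed by that much, and returns True; else False.
- env.move_j(angles): joint-space move.
- env.move_gripper(opening, f_grip=None): finger opening in mm; f_grip is the grip in N (None keeps the last); returns when the fingers have stopped.
- env.dwell(seconds).
- env.solve_ik(position, orientation): joint angles nearest the present ones, or None.
- env.get_image(name): name is "scene" or "top" or "wrist"; returns (picture, depth): 400x640x3 uint8, blue, green, red; 400x640 float32, mm along the optical axis (not along the pixel's ray), 0 where there is no reading.
- env.calibration(name): a dict with "camera_matrix" (3x3 intrinsics, pixels), "R" (3x3) and "t" (3): a world point X has camera coordinates R X + t. Camera axes: x right, y down, z forward; pixel columns grow to the right and rows downward; lengths in mm; the calibration is good to about 2 mm. The wrist camera is an equidistant fisheye: a pixel r from the principal point sees the ray r / f radians off the axis. A picture is of the moment at which its call begins: read the wrist's pose just before it. calibration takes no time and is no camera call; for the wrist camera it gives the pose at the moment of the call.
A pose or a line that the arm cannot do raises env.IKError and nothing moves.
- env.job_done(): hands the job in; it is judged then, once.
Trained networks look in the newest picture that a camera, given by its name, has taken for a name from the list of things; names that differ only in an ending like _2 or _b are one class to them, and where a whole thing is asked for, a point or a joint stands for the part that bears it (a point fixed in the world has none). Each returns a list of dicts, best first, with "confidence" (0 to 1); they miss things now and then, are a little off and sometimes report something else, mostly with a low value. They report only what shows in the picture. A call takes as long as a camera call.
- env.spot_in(camera, label): "position" ([x, y, z] in mm, in world coordinates, good to about 4 mm: the middle of the surface that is visible of it).
Readings, each from a call of its own:
- env.read_time_s(): time.
- env.read_joint_pos(): joint angles.
- env.read_joint_velocities(): joint speeds.
- env.read_joint_efforts(): joint torques, N m.
- env.read_ee_pos(): TCP position.
- env.read_tcp_rot(): TCP orientation.
- env.read_force(): force on the tool from outside, world axes, zero at the start.
- env.read_torque(): the same for the moment, N m.
- env.read_width(): finger opening in mm.
- env.read_finger_force(): force on a finger pad.
Only numpy, scipy, OpenCV 4.12 (cv2) and the standard library are available. Lean on these libraries where they do the work, as an engineer would, in place of code of your own. Each camera call takes 0.05 s, during which the arm holds its last target. There are 200 camera calls.

### The job

The buns in the larger of the two warming pots are ready, but its lid is hot: pick up the C-shaped lid lifter, run its two tines under the lid's loop handle, lift the lid off and, keeping it level, carry it round the things on the desk and set it down gently in the middle of the round cork trivet. Draw the lifter out and stand it back upright in the middle of the square wooden coaster. Never touch the hot lid with the gripper or arm, and leave the small lid and the four things standing nearby (router, pen pot, tissue box, tape stand) as they are.

Things in the scene. Friction and masses are not known exactly. Their poses are not given: they have to be found in the camera images.
- lifter: C-shaped steel lid lifter with a black handle, 220 g, standing upright on its tines on the square coaster. Origin: underside of the tines, right below the middle of the handle; z up, +x the way the open tines point. Reaches 32 mm ahead (tine tips) and 42 mm behind: a back post 32 mm wide (y), x -42 to -34 mm, bears a top bar (z 86 to 94 mm) over the tines. Keep it upright in use.
- lifter_grip (a point): middle of the lifter's handle, 115 mm above the lifter's underside, axes as the lifter's. The handle is a block 54 (x) x 24 (y) x 40 mm, z 94 to 134 mm above the underside; grip it from above across its y sides
- lifter_saddle (a point): bottom of the saddle where the bar lies, 10 mm above the lifter's underside, midway between its two parallel tines, right below the handle. Each tine is 8 mm wide, centred at y = +-12 mm (32 mm over both), runs from x = -40 to +32 mm and is 10 mm thick at x = 0, rising in a V to ridges 18 mm high at x = +-12 mm, so that a lifted bar settles at x = 0, its underside about 1 mm above this point
- hot_lid: the larger steel lid, 136 mm across, 300 g (varies by a quarter), lying loose on the large pot. Origin: centre of its underside; skirt 110 mm across and 8 mm deep, then a plate 6 mm thick (top 14 mm above the origin). Its loop handle runs along its x axis; the lifter goes under it along the lid's +y or -y
- hot_lid_loop (a point): middle of the loop handle's bar on the hot lid, 60 mm above the lid's origin. The bar is round, 12 mm thick, along the lid's x axis, with 40 mm clear below it above the plate and 60 mm clear between the loop's two upright legs (at x = +-36 mm). Hook it at mid-length or the lid tips
- large_pot: fixed white warming pot on a black base with a grey dial, 128 mm across (136 mm at the base), rim 75 mm high, open inside 120 mm across. Origin: centre of its underside. With the lid on, the lid's origin is 67 mm above it; the lid's skirt hangs 8 mm into the pot with 5 mm play around
- small_pot: fixed smaller pot of the same make, 96 mm across, rim 60 mm high. Origin: centre of its underside. To be left alone
- small_lid: lid of the small pot, 104 mm across, same loop handle as the hot lid, reaching 118 mm above the desk. Origin: centre of its underside (52 mm above the desk). To be left alone
- cork_trivet: fixed round cork trivet, 110 mm across, 10 mm thick, where the hot lid is to lie. Origin: centre of its underside, on the desk
- square_coaster: fixed square wooden coaster, 92 x 92 x 8 mm, where the lifter stands and is to stand again, any way round. Origin: centre of its underside, on the desk
- router: tall black router, loose, 294 mm tall, footprint 68 (its x) x 120 (its y) mm. Origin: centre of its underside. To be left alone
- pen_pot: turquoise pen pot with pens, the one at the front of the desk (others stand at the back), loose, 163 mm tall, about 95 mm across. Origin: centre of its underside. To be left alone
- tissue_box: taupe tissue cube, loose, 113 x 113 mm, 118 mm tall, tissue to 181 mm. Origin: centre of its underside. To be left alone
- tape_stand: orange tape roll in a small stand, loose, 94 (its x) x 32 (its y) mm, 107 mm tall. Origin: centre of its underside. To be left alone

How it is judged:
By the outcome, as a careful person would: the job done as asked, in the order asked, and still so for the second after the job is handed in, with the robot touching nothing.
It also fails if it takes over 72 s, if anything falls off the work surface, if the arm or the gripper's body presses on something with over 40 N, if the wrist force passes 120 N, or if a joint passes its speed limit or range.

## Working session

There is one attempt and no reset: what is moved stays moved. The work goes in short steps, each a Python script; the robot and the scene stay as the last script left them, time stands still between calls to the robot, and variables do not carry over. Pictures are saved under pics/ and viewed, at most 10 in all, crops included, and the job is handed in when it is done.

```bash
ls; mkdir -p pics; cat > h.py <<'E'
import numpy as np, cv2
from workcell import env
def cloud(name):
    c=env.calibration(name); im,d=env.get_image(name)
    K=np.array(c["camera_matrix"]);R=np.array(c["R"]);t=np.array(c["t"])
    v,u=np.mgrid[0:400,0:640]
    x=(u-K[0,2])/K[0,0]; y=(v-K[1,2])/K[1,1]
    P=np.stack([x*d,y*d,d],-1)
    X=(P-t)@R
    X[d<=0]=np.nan
    return im,d,X
E
python3 - <<'E'
from h import *
for n in("scene","top"):
    im,d,X=cloud(n); cv2.imwrite(f"pics/{n}0.png",im); np.save(f"{n}0.npy",X)
    for l in "lifter lifter_grip hot_lid hot_lid_loop large_pot small_pot small_lid cork_trivet square_coaster router pen_pot tissue_box tape_stand".split():
        r=env.spot_in(n,l); print(n,l,[(np.round(q["position"]).tolist(),round(q["confidence"],2)) for q in r[:2]])
print(env.read_time_s(), env.read_tcp_rot())
E
```

```text
pics
scene lifter [([461.0, -358.0, 87.0], 0.9)]
scene lifter_grip [([458.0, -364.0, 83.0], 0.95), ([733.0, 28.0, 163.0], 0.32)]
scene hot_lid [([533.0, 389.0, 69.0], 0.75), ([614.0, 132.0, 84.0], 0.58)]
scene hot_lid_loop [([611.0, 137.0, 87.0], 0.92)]
scene large_pot [([733.0, 29.0, 165.0], 0.7), ([570.0, 161.0, 31.0], 0.6)]
scene small_pot [([494.0, 396.0, 25.0], 0.55), ([466.0, -332.0, 8.0], 0.27)]
scene small_lid [([532.0, 390.0, 68.0], 0.75), ([454.0, 10.0, 83.0], 0.2)]
scene cork_trivet [([604.0, -121.0, 11.0], 0.69)]
scene square_coaster [([464.0, -331.0, 5.0], 0.76), ([452.0, 11.0, 80.0], 0.34)]
scene router [([734.0, 27.0, 166.0], 0.56)]
scene pen_pot [([454.0, 11.0, 85.0], 0.57), ([465.0, -333.0, 7.0], 0.18)]
scene tissue_box [([722.0, 297.0, 110.0], 0.65)]
scene tape_stand [([745.0, -171.0, 50.0], 0.77)]
top lifter [([457.0, -354.0, 129.0], 0.59)]
top lifter_grip [([465.0, -355.0, 130.0], 0.81), ([622.0, 123.0, 86.0], 0.19)]
top hot_lid [([619.0, 124.0, 86.0], 0.76)]
top hot_lid_loop [([458.0, -342.0, 8.0], 0.63), ([622.0, 123.0, 84.0], 0.59)]
top large_pot [([576.0, 103.0, 16.0], 0.47), ([744.0, -170.0, 92.0], 0.35)]
top small_pot [([517.0, 336.0, 19.0], 0.71)]
top small_lid [([538.0, 382.0, 67.0], 0.79)]
top cork_trivet [([607.0, -118.0, 11.0], 0.9)]
top square_coaster [([457.0, -339.0, 7.0], 0.76)]
top router [([738.0, 9.0, 218.0], 0.83)]
top pen_pot [([468.0, -5.0, 61.0], 0.68)]
top tissue_box [([748.0, 278.0, 121.0], 0.84)]
top tape_stand [([742.0, -166.0, 90.0], 0.68)]
1.4 [ 3.09337332e-05  9.77530373e-01  2.10794613e-01 -3.70346592e-06]
```

View pics/top0.png

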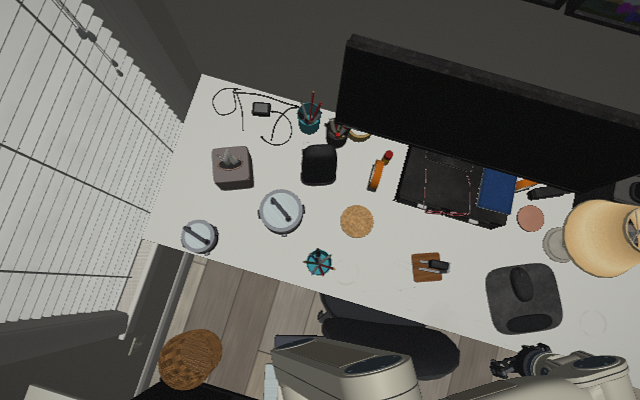

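View pics/scene0.png

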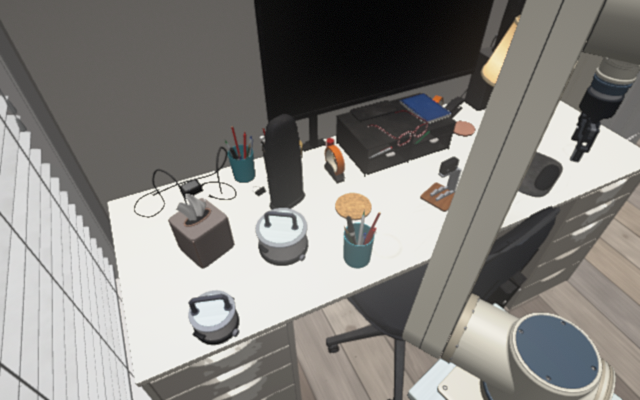

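```bash
python3 - <<'E'
import numpy as np, cv2
def box(P):
    c,s,a=cv2.minAreaRect(P[:,:2].astype(np.float32)); return np.round(c,1),np.round(s,1),round(a,1)
for n in("top","scene"):
    X=np.load(n+"0.npy").reshape(-1,3); X=X[~np.isnan(X[:,0])]
    def sel(cx,cy,r,z0,z1): return X[(np.hypot(X[:,0]-cx,X[:,1]-cy)<r)&(X[:,2]>z0)&(X[:,2]<z1)]
    for l,a in dict(handle=(460,-356,70,122,142),coaster=(457,-339,80,4,13),bar=(619,124,60,118,142),plate=(619,124,90,74,90),trivet=(607,-119,75,6,14),router=(738,10,110,285,305),pens=(454,0,80,60,175),tissue=(745,285,110,105,195),tape=(742,-168,80,60,115)).items():
        P=sel(*a); 
        if len(P)>10: print(n,l,len(P),"med",np.round(np.median(P,0),1),"box",box(P),"zmax",round(np.percentile(P[:,2],98),1))
E
```

```text
top handle 100 med [ 464.9 -349.7  139.2] box (array([ 464.2, -354.7]), array([55. , 24.6]), 81.3) zmax 141.7
top coaster 577 med [ 457.2 -341.4    7.7] box (array([ 456.9, -332.8]), array([154.8, 143.9]), 5.3) zmax 12.3
top bar 103 med [620.2 121.7 129.4] box (array([622.1, 123.4]), array([81.3, 12.2]), 42.1) zmax 136.7
top plate 1313 med [620.5 123.9  80.2] box (array([623.1, 124.8]), array([134.4, 131.7]), 2.1) zmax 86.5
top trivet 650 med [ 603.2 -121.2    9.1] box (array([ 602.2, -121.5]), array([117.8, 106.8]), 4.5) zmax 13.7
top router 263 med [754.6   8.7 289.8] box (array([755.9,   9.6]), array([37.3, 68.1]), 1.8) zmax 295.9
top pens 275 med [471.2   1.8  99.1] box (array([461.6,  -2. ]), array([82.5, 81.7]), 36.9) zmax 151.8
top tissue 1280 med [753.1 281.  116.4] box (array([756.8, 283.4]), array([114.7, 112.7]), 7.7) zmax 170.8
top tape 257 med [ 747.3 -176.2   96.6] box (array([ 761.7, -181.9]), array([ 37.2, 112.1]), 66.8) zmax 108.9
scene handle 131 med [ 459.9 -345.9  134.8] box (array([ 465.2, -354.9]), array([57.2, 25.3]), 78.3) zmax 141.9
scene coaster 457 med [ 467.4 -335.2    8.7] box (array([ 469.4, -334.9]), array([119.5, 110.8]), 83.7) zmax 12.3
scene bar 157 med [620.6 123.7 130.4] box (array([623.5, 124.6]), array([82.4, 12.1]), 40.5) zmax 134.6
scene plate 1426 med [614.2 132.   81.7] box (array([623.9, 124.3]), array([134.4, 134.2]), 66.4) zmax 85.2
scene trivet 739 med [ 606.7 -120.2   10. ] box (array([ 606.5, -120.5]), array([107.7, 107.8]), 52.1) zmax 13.4
scene router 212 med [751.8  15.4 291.1] box (array([753.2,   8.8]), array([37.1, 68.4]), 7.9) zmax 295.3
scene pens 941 med [462.2   4.5  93.3] box (array([463.6,  -2.1]), array([82.3, 82.8]), 35.7) zmax 148.9
scene tissue 1733 med [753.7 291.  118.6] box (array([757.8, 283.6]), array([116.3, 112.7]), 7.9) zmax 174.2
scene tape 272 med [ 737.3 -172.5   90.8] box (array([ 761.8, -179.5]), array([ 36.4, 112.1]), 68.5) zmax 108.4
```

The top picture shows the large pot at about (281,212), the trivet at (357,221), the lifter on its coaster at (430,266), the pen pot at (319,262) and the router at (319,165). In the scene picture the lifter is at about (447,180), and its heading isn't clear, so I'll crop it and fit the coaster by colour.

```bash
cat > a.py <<'E'
import numpy as np, cv2
ims=[]
for n,(u,v) in dict(top=(432,266),scene=(447,180)).items():
    im=cv2.imread(f"pics/{n}0.png"); ims.append(cv2.resize(im[v-30:v+30,u-35:u+35],None,fx=5.7,fy=5.7,interpolation=cv2.INTER_CUBIC))
    X=np.load(n+"0.npy"); hsv=cv2.cvtColor(im,cv2.COLOR_BGR2HSV)
    def fit(c,r,z0,z1,l):
        m=(np.hypot(X[...,0]-c[0],X[...,1]-c[1])<r)&(X[...,2]>z0)&(X[...,2]<z1)&(hsv[...,1]>80)
        P=X[m]; q=cv2.minAreaRect(P[:,:2].astype(np.float32)); print(n,l,len(P),np.round(q[0],1),np.round(q[1],1),round(q[2],1))
    fit((457,-339),75,2,14,"coaster"); fit((605,-120),75,3,16,"trivet")
    P=X.reshape(-1,3); m=(np.hypot(P[:,0]-752,P[:,1]-10)<110)&(P[:,2]>60)&(P[:,2]<300); m&=~((P[:,1]>75)&(P[:,2]<90))
    print("router xy",np.round(np.percentile(P[m][:,:2],[1,99],axis=0),0).tolist())
    Q=P[(np.hypot(P[:,0]-464,P[:,1]+355)<70)]
    for z0,z1 in((12,30),(30,80),(80,100)):
        q=Q[(Q[:,2]>z0)&(Q[:,2]<z1)]; print(n,z0,len(q),np.round(np.median(q,0)) if len(q) else '', np.round(np.percentile(q,[2,98],axis=0)).tolist() if len(q) else '')
cv2.imwrite("pics/crop1.png",np.hstack(ims))
E
python3 a.py
```

```text
top coaster 539 [ 462.1 -351.6] [90.8 90.3] 5.4
top trivet 804 [ 605.9 -123.1] [107.4 103.1] 0.8
router xy [[727.0, -41.0], [773.0, 62.0]]
top 12 136 [ 452. -344.   17.] [[420.0, -388.0, 12.0], [501.0, -307.0, 29.0]]
top 30 14 [ 447. -388.   50.] [[442.0, -392.0, 34.0], [452.0, -385.0, 74.0]]
top 80 12 [ 450. -393.   97.] [[444.0, -398.0, 87.0], [475.0, -343.0, 99.0]]
scene coaster 367 [ 464.4 -348.4] [85.2 93.2] 7.3
scene trivet 687 [ 607.9 -119.8] [102.9 104.4] 62.6
router xy [[728.0, -36.0], [767.0, 64.0]]
scene 12 195 [ 462. -363.   19.] [[434.0, -393.0, 12.0], [484.0, -323.0, 29.0]]
scene 30 122 [ 457. -390.   55.] [[445.0, -395.0, 32.0], [475.0, -385.0, 79.0]]
scene 80 45 [ 453. -386.   97.] [[445.0, -393.0, 81.0], [479.0, -328.0, 100.0]]
```

View pics/crop1.png

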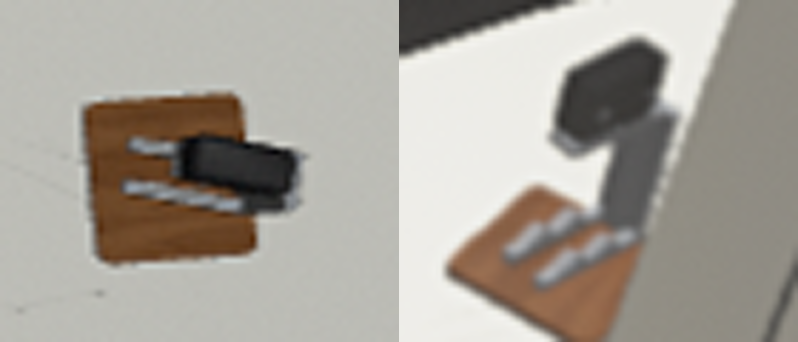

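The crop shows the post at the right (−y) end and the tines pointing left (+y), so the lifter's heading is about 80°. The router's front face is at x≈727. Next I'll check IK for the whole plan.

```bash
cat >> h.py <<'E'
def q(psi):
    a=np.radians(psi)/2; return [0,np.cos(a),np.sin(a),0]
def tcp(x,y,z0): return [x,y,z0+270]
def d(psi): return np.array([np.cos(np.radians(psi)),np.sin(np.radians(psi))])
E
python3 - <<'E'
from h import *
L=(464.5,-354.8);C=(623,124.2);T=(606.5,-120.5);K=(463,-350)
for f in(0,180):
  print(f)
  for n,p,psi in [("hov",(*L,110),80),("grasp",(*L,8),80),("up",(*L,150),80),("pre",(*(C-60*d(-49)),150),-49),("pre_lo",(*(C-60*d(-49)),91),-49),("in",(*C,91),-49),("lift",(*C,215),-49),("over",(*T,215),0),("down",(*T,34),0),("out",(*(T-75*d(0)),34),0),("outup",(*(T-75*d(0)),150),0),("coast",(*K,120),0),("coast0",(*K,8),0)]:
    s=env.solve_ik(tcp(*p),q(psi+f)); print(n,None if s is None else np.round(s,2))
E
```

```text
0
hov [-0.8   0.33  0.05  1.3   0.    0.95]
grasp [-0.8   0.38 -0.13  1.06  0.    0.95]
up [-0.8   0.31  0.14  1.4   0.    0.95]
pre [ 0.14  0.36  0.2   1.42  0.   -2.14]
pre_lo [ 0.14  0.37  0.08  1.27  0.   -2.14]
in [ 0.06  0.42  0.15  1.3   0.   -2.22]
lift [ 0.06  0.41  0.45  1.61  0.   -2.22]
over [-0.33  0.38  0.4   1.59  0.    2.81]
down [-0.33  0.42 -0.    1.15  0.    2.81]
out [-0.38  0.3  -0.18  1.09  0.    2.76]
outup [-0.38  0.25  0.04  1.37  0.    2.76]
coast [-0.79  0.32  0.06  1.32  0.    2.35]
coast0 [-0.79  0.37 -0.14  1.06  0.    2.35]
180
hov [-0.8   0.33  0.05  1.3   0.   -2.19]
grasp [-0.8   0.38 -0.13  1.06  0.   -2.19]
up [-0.8   0.31  0.14  1.4   0.   -2.19]
pre [0.14 0.36 0.2  1.42 0.   1.  ]
pre_lo [0.14 0.37 0.08 1.27 0.   1.  ]
in [0.06 0.42 0.15 1.3  0.   0.92]
lift [0.06 0.41 0.45 1.61 0.   0.92]
over [-0.33  0.38  0.4   1.59  0.   -0.33]
down [-0.33  0.42 -0.    1.15  0.   -0.33]
out [-0.38  0.3  -0.18  1.09  0.   -0.38]
outup [-0.38  0.25  0.04  1.37  0.   -0.38]
coast [-0.79  0.32  0.06  1.32  0.   -0.79]
coast0 [-0.79  0.37 -0.14  1.06  0.   -0.79]
```

```bash
python3 - <<'E'
from h import *
L=(464.5,-354.8)
env.goto(tcp(*L,60),q(260))
im,_=env.get_image("wrist"); cv2.imwrite("pics/w1.png",im)
env.line_to(tcp(*L,8),100)
env.move_gripper(20,80); print("w",env.read_width(),env.read_finger_force())
env.line_to(tcp(*L,60),100)
env.line_to(tcp(*L,190),250)
print(env.read_width(),env.read_force())
C=np.array((623,124.2))
env.goto(tcp(*(C-65*d(-49)),190),q(131))
for n in("wrist","top","scene"):
    im,dd,X=cloud(n); cv2.imwrite(f"pics/{n}2.png",im); np.save(f"{n}2.npy",X)
P=np.load("top2.npy").reshape(-1,3)
print(env.read_ee_pos(),env.read_time_s(), env.read_joint_pos())
E
```

```text
w 22.923981270043043 78.61728429794312
23.136251292778837 [-0.43255131  0.40773381 -2.92411923]
[580.46506886 172.92280775 459.98649525] 9.9083 [1.51060047e-01 3.50129796e-01 2.92363813e-01 1.51301519e+00
 1.32227464e-05 1.00662598e+00]
```

```bash
python3 - <<'E'
import cv2,numpy as np
s=cv2.imread("pics/scene2.png"); w=cv2.imread("pics/wrist2.png")
a=cv2.resize(s[80:300,180:400],(400,400)); b=w[:,120:520]
cv2.imwrite("pics/c2.png",np.hstack([a,b]))
for n in("top","scene"):
    X=np.load(n+"2.npy").reshape(-1,3); X=X[~np.isnan(X[:,0])]
    for l,(cx,cy,r,z0,z1) in dict(bar=(623,124,60,124,140),post=(580,173,70,192,320)).items():
        P=X[(np.hypot(X[:,0]-cx,X[:,1]-cy)<r)&(X[:,2]>z0)&(X[:,2]<z1)]
        if len(P)>8: print(n,l,len(P),cv2.minAreaRect(P[:,:2].astype(np.float32)),P[:,2].min(),P[:,2].max())
E
```

```text
top bar 92 ((621.28466796875, 122.82200622558594), (75.79409790039062, 11.538518905639648), 41.98927307128906) 124.39828172147213 135.76790203742553
top post 23 ((592.1204223632812, 152.26995849609375), (28.73345947265625, 14.518682479858398), 42.713829040527344) 192.4574673983652 313.71230171563616
scene bar 75 ((614.8070678710938, 117.09226989746094), (52.98066711425781, 12.550246238708496), 38.79282760620117) 124.226197277966 136.1761586761232
scene post 878 ((571.4345703125, 177.63504028320312), (52.04821014404297, 69.8418960571289), 58.36231231689453) 192.41913821759778 319.7133062316299
```

View pics/c2.png

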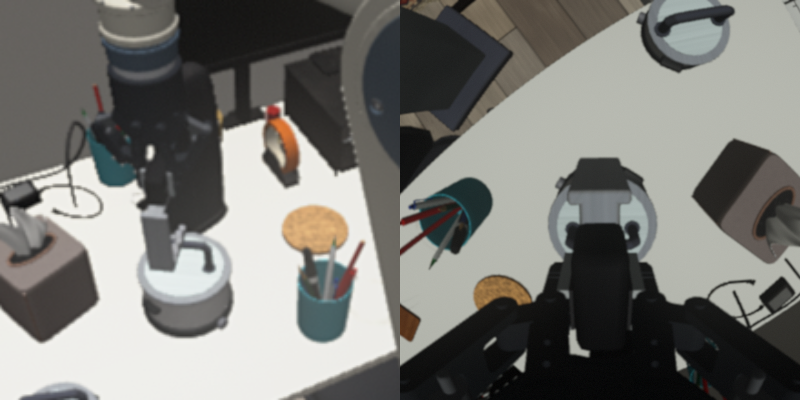

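The lifter hangs upright with its post towards the wrist camera. Its axis is in line with the pot and loop (both near column 603 of the right half). Now I'll insert it.

```bash
python3 - <<'E'
from h import *
C=np.array((622.5,124.))
B=C-65*d(-49)
env.line_to(tcp(*B,120),250,q(131))
print(env.line_to(tcp(*B,91),80,until_force=8))
print("ins",env.line_to(tcp(*C,91),60,until_force=8), env.read_ee_pos(),env.read_force())
im,_=env.get_image("scene"); cv2.imwrite("pics/s3.png",cv2.resize(im[180:280,230:330],(500,500),interpolation=cv2.INTER_CUBIC))
f0=env.read_force()
env.line_to(tcp(*C,107),40)
env.line_to(tcp(*C,122),20)
env.dwell(.3); print(np.array(env.read_force())-f0, env.read_torque(), env.read_time_s())
im,dd,X=cloud("scene"); cv2.imwrite("pics/s4.png",cv2.resize(im[150:280,210:340],(500,500),interpolation=cv2.INTER_CUBIC))
cv2.imwrite("pics/c4.png",np.hstack([cv2.resize(cv2.imread(f"pics/s{i}.png"),(390,390)) for i in(3,4)]))
E
```

```text
False
ins False [622.30088359 124.26774113 361.08023376] [ 1.04066969  0.5976882  -1.10981384]
[ 0.01271837 -0.29586509 -4.52637885] [-0.02435639  0.0133449   0.00251788] 13.8833
```

View pics/c4.png

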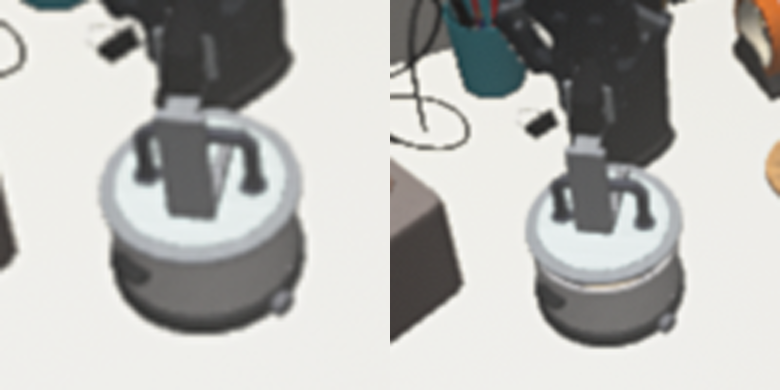

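The lid is off its seat, with a gap showing all round at the rim and the post close to mid-loop. I'll raise it and check the tilt with a plane fit before carrying it.

```bash
cat >> h.py <<'E'
def plate(c,zt,n="scene"):
    im,_,X=cloud(n); P=X.reshape(-1,3); P=P[~np.isnan(P[:,0])]
    m=(np.hypot(P[:,0]-c[0],P[:,1]-c[1])<75)&(abs(P[:,2]-zt)<12); P=P[m]
    for _ in range(4):
        A=np.c_[P[:,:2]-np.array(c),np.ones(len(P))]; s,*_r=np.linalg.lstsq(A,P[:,2],rcond=None)
        k=abs(P[:,2]-A@s)<4
        if k.sum()<50: break
        P=P[k]
    r=cv2.minAreaRect(P[:,:2].astype(np.float32))
    print(n,len(P),"tilt deg",np.round(np.degrees(s[:2]),1),"z",round(s[2],1),"box",np.round(r[0],1),np.round(r[1],1)); return im
E
python3 - <<'E'
from h import *
C=np.array((622.5,124.))
env.line_to(tcp(*C,215),90)
env.dwell(.3)
im=plate(C,186); im2=plate(C,186,"top")
print(env.read_time_s(), env.read_force())
cv2.imwrite("pics/s5.png",cv2.resize(im[100:280,190:370],(500,500),interpolation=cv2.INTER_CUBIC))
E
```

```text
scene 1235 tilt deg [ 0.2 -1.1] z 186.7 box [619.7 125.8] [134.1 127.9]
top 296 tilt deg [-0.  -0.1] z 185.7 box [633.1  76.8] [112.2  37.3]
15.5167 [-0.83090762  0.29380768 -6.4747419 ]
```

View pics/s5.png

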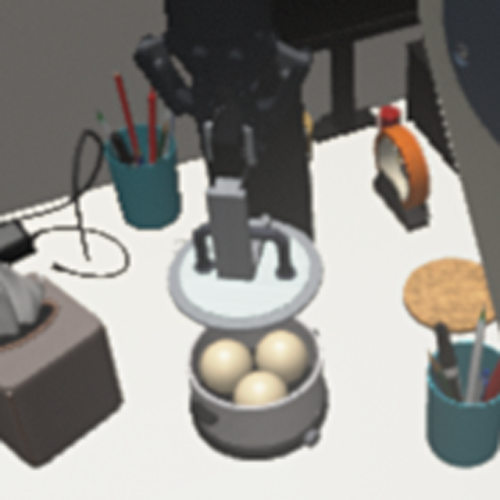

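The lid hangs level at the expected height, so I'll carry it to above the trivet.

```bash
python3 - <<'E'
from h import *
T=np.array((606.5,-120.5))
env.line_to(tcp(*T,215),90,q(180))
env.dwell(.3); plate(T,186); plate(T,186,"top")
env.line_to(tcp(*T,100),90)
env.dwell(.3); plate(T,71); im=plate(T,71,"top")
cv2.imwrite("pics/t6.png",cv2.resize(im[170:270,307:407],(500,500),interpolation=cv2.INTER_CUBIC))
print(env.read_time_s(), env.read_ee_pos(), env.read_force())
E
```

```text
scene 1003 tilt deg [ 0.9 -0.8] z 187.1 box [ 604.1 -113. ] [135.2 126.5]
top 176 tilt deg [ 0.4 -1.8] z 186.6 box [628.9 -73.4] [ 31.2 108.2]
scene 908 tilt deg [ 0.9 -0.8] z 72.2 box [ 604.5 -114.3] [133.4 125.5]
top 137 tilt deg [ 0.2 -1.8] z 71.5 box [627.4 -72.7] [ 29.7 105.6]
20.6167 [ 606.49665625 -120.49590526  370.06433467] [ 0.38045456 -0.41607057 -5.98233801]
```

View pics/t6.png

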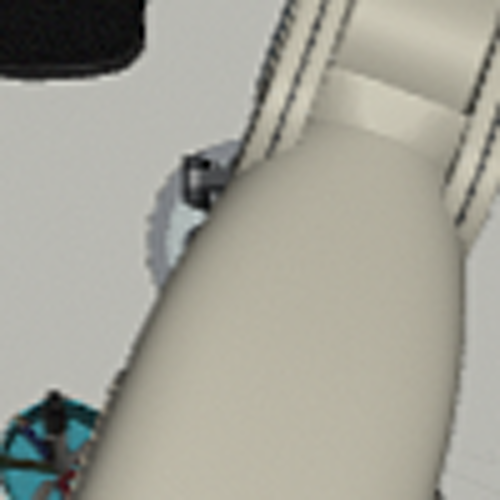

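The arm hides much of the lid from above. I'll fit a 68 mm circle to the visible rim in the scene view.

```bash
cat >> h.py <<'E'
from scipy.optimize import least_squares
def rim(c,zt,n="scene",R=68):
    im,_,X=cloud(n); P=X.reshape(-1,3); P=P[~np.isnan(P[:,0])]
    P=P[(np.hypot(P[:,0]-c[0],P[:,1]-c[1])<80)&(abs(P[:,2]-zt)<5)][:,:2]
    a=((np.degrees(np.arctan2(P[:,1]-c[1],P[:,0]-c[0]))%360)//10).astype(int); r=np.hypot(*(P-c).T)
    E=np.array([P[a==k][np.argmax(r[a==k])] for k in range(36) if (a==k).any() and r[a==k].max()>R-12])
    s=least_squares(lambda p:np.hypot(*(E-p[:2]).T)-p[2],[*c,R],loss="soft_l1"); print(n,"rim",len(E),np.round(s.x,1)); return s.x[:2]
E
python3 - <<'E'
from h import *
T=np.array((606.5,-120.5))
rim(T,72);rim(T,72,"top")
X=np.load("scene0.npy"); 
# control: same fit on initial lid (true ~ bar centre) and trivet
import h
for nm in("scene","top"):
    X=np.load(nm+"0.npy"); h.cloud=lambda n:(None,None,X)
    h.rim(np.array((622.5,124.)),81,"ctl lid "+nm); h.rim(T,10,"ctl trivet "+nm,55)
E
```

```text
scene rim 31 [ 606.6 -118.1   67.3]
top rim 11 [ 604.9 -118.    66.3]
ctl lid scene rim 36 [624.5 124.1  67.6]
ctl trivet scene rim 36 [ 607.3 -121.3   54.2]
ctl lid top rim 36 [622.5 124.   66.9]
ctl trivet top rim 36 [ 605.5 -121.5   55.1]
```

```bash
python3 - <<'E'
from h import *
T=np.array((607,-123.5))
env.line_to(tcp(*T,62),60)
env.line_to(tcp(*T,46),12); print(env.read_force())
env.line_to(tcp(*T,35),25); env.dwell(.2); print(env.read_force(),env.read_time_s())
im=plate(T,24); rim(T,24); rim(T,24,"top")
cv2.imwrite("pics/s7.png",cv2.resize(im[150:280,290:420],(500,500),interpolation=cv2.INTER_CUBIC))
E
```

```text
[-0.57242377 -0.5736545  -2.13126164]
[-0.36261329 -0.55656172 -1.75463673] 23.775
scene 783 tilt deg [-0.1  0.1] z 24.6 box [ 605.9 -118.9] [135.2 132. ]
scene rim 32 [ 607.2 -121.7   67.5]
top rim 11 [ 605.  -121.1   66.6]
```

View pics/s7.png

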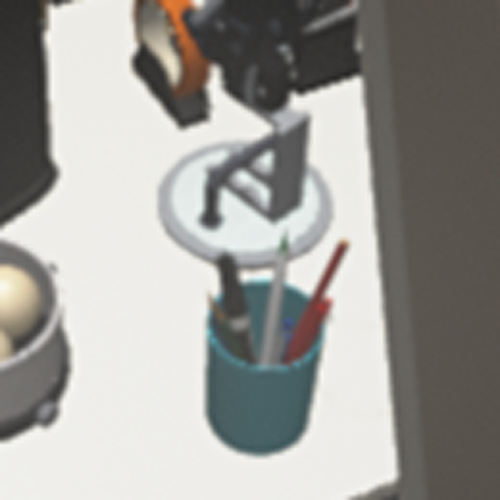

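The lid lies level and centred on the trivet, and the lifter's tines are free under the loop. Now I'll draw it out.

```bash
python3 - <<'E'
from h import *
T=np.array((607,-123.5))
print(env.line_to(tcp(*(T-[78,0]),35),60,until_force=6))
env.line_to(tcp(*(T-[78,0]),150),150)
env.line_to(tcp(463,-350,120),200,q(185))
for n in("top","scene"):
    im,_,X=cloud(n); hsv=cv2.cvtColor(im,cv2.COLOR_BGR2HSV)
    m=(np.hypot(X[...,0]-463,X[...,1]+350)<75)&(X[...,2]>2)&(X[...,2]<14)&(hsv[...,1]>80)
    if m.sum()>20: print(n,m.sum(),cv2.minAreaRect(X[m][:,:2].astype(np.float32)))
    rim(T,24,n); cv2.imwrite(f"pics/{n}8.png",im)
plate(np.array((606,-121)),24)
print(env.read_time_s(),env.read_width(),env.read_force())
E
```

```text
False
top 557 ((461.6920166015625, -349.71588134765625), (90.26023864746094, 87.6651611328125), 3.688955783843994)
top rim 36 [ 604.5 -121.6   66.9]
scene rim 34 [ 607.3 -121.9   67.5]
scene 989 tilt deg [ 0.1 -0.2] z 24.8 box [ 607.  -121.2] [134.6 132. ]
27.8833 23.236926114935375 [ 0.1387656   0.10820677 -2.48087806]
```

View pics/scene8.png

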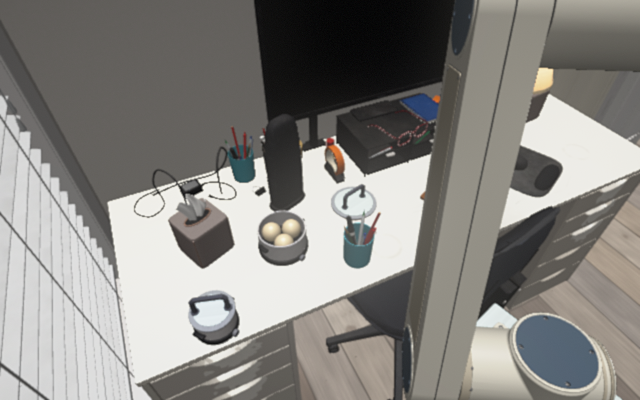

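The lid is at (354,203) on the trivet and nothing else has moved. The pot is open with its buns in view. Now I'll stand the lifter back on the coaster.

```bash
python3 - <<'E'
from h import *
K=(462.7,-350.5)
env.line_to(tcp(*K,20),100,q(185))
print(env.line_to(tcp(*K,6),12,until_force=5),env.read_ee_pos(),env.read_force())
env.dwell(.2); env.move_gripper(60,20); env.move_gripper(85); env.dwell(.2)
p=np.array(env.read_ee_pos()); env.line_to([*K,p[2]+30],50); env.line_to([*K,420],200)
env.goto([300,-450,420],q(185)); env.dwell(.5)
for n in("top","scene"):
    im,_,X=cloud(n); P=X.reshape(-1,3); m=(np.hypot(P[:,0]-463,P[:,1]+350)<60)&(P[:,2]>130)&(P[:,2]<150)
    if m.sum()>8: print(n,m.sum(),cv2.minAreaRect(P[m][:,:2].astype(np.float32)),np.median(P[m][:,2]))
    rim(np.array((606.5,-121)),24,n)
    cv2.imwrite(f"pics/{n}9.png",im)
print(env.read_time_s())
cv2.imwrite("pics/c9.png",cv2.imread("pics/top9.png")[130:310,180:480])
E
```

```text
True [ 462.73958983 -350.51739734  278.35235118] [ 0.2299196  -1.23974524  4.69734782]
top 152 ((460.7677001953125, -351.7501525878906), (51.08525466918945, 25.0293025970459), 5.498367786407471) 141.1040260616162
top rim 36 [ 604.7 -121.5   66.9]
scene 149 ((462.2665100097656, -350.73065185546875), (51.548831939697266, 26.488161087036133), 5.945833206176758) 140.94464350316417
scene rim 36 [ 607.4 -122.1   67.3]
34.1
```

View pics/c9.png

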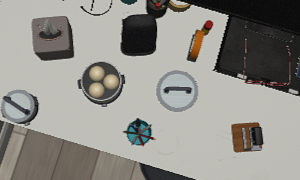

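The lifter stands upright on the coaster at (248,137), the lid lies on the trivet at (178,90), and everything else is where it was. I'm handing the job in.

```bash
python3 -c "
from workcell import env
print(env.job_done())"
```

```text
the job is handed in; nothing more can be done
None
```

The hot lid lies level in the middle of the cork trivet (within about 2 mm) and the lifter stands upright in the middle of the coaster; nothing else visibly moved, and I handed the job in at about 34 s, with no verdict returned.

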